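# Hold the immersion tank's lid open for a colleague

### The job

A specimen pot has been left standing on the lid of the steel immersion tank: stand it upright in the shallow steel tray with the other two pots, setting it down gently and letting go, before you lift the lid. Then lift the tank's lid and hold it open in the gripper at 50 degrees, so that it still shields your side while the colleague opposite reaches in; it has no stay and slams shut if released, so never let it drop, and finish while still holding it steady there. Leave everything else on the table where it is.

Things in the scene. Friction and masses are not known exactly. Their poses are not given: they have to be found in the camera images.
- pot_center (a point): The specimen pot standing on the tank's lid at the start: upright clear cylinder 58 mm in diameter with a ribbed white screw cap 61 mm in diameter on its top 18 mm; 76 mm high in all, 0.15 to 0.3 kg. This point is its centre, 38 mm above its foot; z is its upward axis. It is the only thing on the lid.
- tray: Shallow open aluminium tray, fixed, on the left or the right of the tank: 240 mm (its x) by 170 mm (its y) outside, walls 20 mm high and 3 mm thick, floor 3 mm thick. Origin at the centre of its underside, on the table. The two other pots stand near its +x (far) end; the rest, from its centre to its -x (near) end, is free.
- pot_tall_center (a point): Bystander: the slim pot in the tray, 52 mm in diameter (cap 55), 95 mm high; point at its centre.
- pot_wide_center (a point): Bystander: the squat pot in the tray, 68 mm in diameter (cap 71), 60 mm high; point at its centre.
- tank_center (a point): Immersion tank: fixed open stainless box 200 mm deep (x) by 280 mm wide (y) on four feet, its rim 112 mm above the table, a round side grip standing 30 mm out from each narrow (+y, -y) face 75 mm up, and a small drain cock low on its far (+x) face. Point at the middle of its underside, at table height; x points from the hinge side (the robot's) to the far side, where the colleague stands; y is parallel to the hinge.
- lid_hinge (a point): Middle of the lid's hinge line, along the tank's near (robot-side) rim, 115 mm above the table. The axes are the tank's and do not turn with the lid; the hinge line is y.
- lid_handle (a point): Centre of the lid's bar handle: a round steel bar 10 mm in diameter and 110 mm long, parallel to the hinge, on two 10 mm posts 55 mm either side of this point. On the closed lid it lies 182 mm beyond the hinge line (along x) and 38 mm above it, 34 mm above the lid's top face, so 29 mm are free under the bar. The axes turn with the lid: x from the hinge towards the lid's free edge, y along the bar, z out of the lid's top face.
- lid (a joint): Angle of the lid about its hinge, rad: 0 closed (level), growing as its far edge rises and swings towards the robot; 50 degrees is 0.873; a stop at 1.31 (75 degrees). The lid is a plate 212 by 290 mm, 4 mm thick, its top face 119 mm above the table when closed, 0.6 to 0.95 kg with its handle (about 3 to 6 N at the handle to lift); the hinge has next to no friction, so that the lid falls shut from any angle unless held.
- brain_a: Bystander: hard plastinated brain half, about 135 x 85 x 60 mm, cut face down on the white cutting board (240 x 170 x 12 mm, on the other side of the tank from the tray). Origin at the centre of its underside.
- brain_b: Bystander: the second such brain half on the board. Origin at the centre of its underside.
- forceps: Bystander: steel forceps 150 mm long, flat on the near end of the board. Origin at their middle.
- kidney_dish: Bystander: steel kidney dish, about 210 x 110 mm, 39 mm high, on the table beyond the tank. Origin at the centre of its underside.
- wash_bottle: Bystander: white wash bottle with a bent spout, 72 mm in diameter, 185 mm high, on the table beyond the tank. Origin at the centre of its underside.
- beaker: Bystander: steel cup, 72 mm in diameter, 85 mm high, on the table beyond the tank. Origin at the centre of its underside.

How it is judged:
On the way, in this order (a step that is already met when the one before it is completed fails the run):
1. the pot stands upright in the tray, released, the lid still shut (x of pot_center in the frame of tray between -0.12 and 0.12 m and y of pot_center in the frame of tray between -0.085 and 0.085 m and z of pot_center in the frame of tray between 0.034 and 0.048 m and angle between pot_center's own z axis and vertical below 0.15 rad and contact force between the fingers and pot below 0.1 N and linear speed of pot below 0.05 m/s and value of joint lid below 0.1 rad), for 0.2 s.
2. the fingers have raised the lid by 20 degrees or more (value of joint lid above 0.35 rad and contact force between the fingers and lid above 0.5 N), for 0.2 s.
At the end, for the whole second after the job is handed in: The lid is held by the fingers (more than 0.5 N on it) steady at 50 degrees, 7 either way (0.751 to 0.995 rad), moving at less than 0.1 rad/s; the pot stands upright (within 0.15 rad) on the tray's floor, released and at rest (value of joint lid between 0.751 and 0.995 rad and velocity of joint lid between -0.1 and 0.1 rad/s and contact force between the fingers and lid above 0.5 N and x of pot_center in the frame of tray between -0.12 and 0.12 m and y of pot_center in the frame of tray between -0.085 and 0.085 m and z of pot_center in the frame of tray between 0.034 and 0.048 m and angle between pot_center's own z axis and vertical below 0.15 rad and contact force between the fingers and pot below 0.1 N and linear speed of pot below 0.05 m/s); the arm keeps its last pose, push and grip.
It fails at once if the lid is raised while the pot is not in the tray (value of joint lid above 0.12 rad and not (x of pot_center in the frame of tray between -0.12 and 0.12 m and y of pot_center in the frame of tray between -0.085 and 0.085 m and z of pot_center in the frame of tray between 0.034 and 0.048 m and angle between pot_center's own z axis and vertical below 0.15 rad)).
It fails at once if the lid drops (closing faster than 1.5 rad/s) (velocity of joint lid below -1.5 rad/s).
It fails at once if the pot is tipped over (angle between pot_center's own z axis and vertical above 0.8 rad).
It fails at once if the pot is dropped or thrown (contact force between the fingers and pot below 0.1 N and linear speed of pot above 0.6 m/s).
It fails at once if another thing on the table is moved by more than 30 mm (distance of any of pot_tall_center, pot_wide_center, brain_a, brain_b, forceps, kidney_dish, wash_bottle, beaker from where it was at the start of the episode above 0.03 m).
It also fails if it takes over 51 s, if anything falls off the work surface, if the arm or the gripper's body presses on something with over 40 N, if the wrist force passes 120 N, or if a joint passes its speed limit or range.

### The arm

A 6-joint arm with a two-finger parallel gripper is mounted at the origin on the work surface. World frame = base frame: x ahead of the robot, y to its left, z up, the work surface at z = 0. Lengths are in m, angles in rad, forces in N, time in s.
With the tool pointing down it reaches from about 0.375 to 0.9 m from the base axis. Payload 3.1 kg.
Tool frame: the origin (TCP) lies midway between the tips of the shut fingers; the grasp point (between the pads) lies 19 mm behind it; z points along the fingers, y is the direction in which the jaws open and shut (so a half turn about z gives the same grasp; the last joint's range is limited). The gripper opens to 85 mm and grips with 20 to 120 N. Pads are 22 mm wide; open, the fingers measure 114 mm over their backs; the gripper's body (76 mm by 85 mm) begins 54 mm behind the grasp point. The pads swing forward as they close: fully open they stand 13 mm farther back than shut.
Start: joints at [-1.313, 0.527, 1.433, -0, 1.181, -0.178], TCP at [0.264, -0.567, 0.231] pointing down, gripper open.
Joint ranges: [-3.08, 3.08], [-0.75, 2.2], [0.22, 2.44], [-1.43, 4.57], [0, 2.65], [-2.85, 2.85]. Speed limits (rad/s): [2.79, 2.79, 3.14, 3.14, 3.14, 3.14].

### API

Orientations are given as a unit quaternion [x, y, z, w].
In Python, from station import manip gives the robot as it stands.
- The arm moves only by the tool play_rows, never from a script. Its argument "increments" is a list of rows, each a list of 3 entries, a list of its own where there are three numbers: the shift along the tool's x, y, z in m, then the turn, a rotation vector about the tool's x, y, z in rad, then the opening, from 0 (shut) to 1 (fully open). A call has 1 to 10 rows; each row is the pose to reach, as a shift and turn from the pose commanded when the call began, along the tool's axes at that moment; what a row does not reach only later rows make up. A row lasts 1/10 s, in which the tool goes at most 50 mm and 8.59 degrees, less where a joint would pass 70% of its speed; a pose out of reach is approached as far as the arm can. A call with a gripper value outside its range is refused whole. The fingers move at their own pace and stop on an object; "force" is the grip in N (left out, the last holds). Time passes only in rows, so rows that repeat a pose let the fingers close. It gives the time, the measured TCP pose, the force and the opening at its end, in the units of the state.
- manip.sense(): the state, without advancing time (a new reading comes with each control period).
- manip.snapshot(name): name is "scene" or "top" or "wrist"; returns (picture, depth): 400x640x3 uint8, red, green, blue; 400x640 float32, m along the optical axis (not along the pixel's ray), 0 where there is no reading.
- manip.camera_model(name): a dict with "camera_matrix" (3x3 intrinsics, pixels), "dist" ([k1, k2, p1, p2, k3] as OpenCV has them; the pictures are not rectified), "R" (3x3) and "t" (3): a world point X has camera coordinates R X + t. Camera axes: x right, y down, z forward; pixel columns grow to the right and rows downward; lengths in m; the calibration is good to about 2 mm. A picture is of the moment at which its call begins: read the wrist's pose just before it. camera_model takes no time and is no camera call; for the wrist camera it gives the pose at the moment of the call.
- manip.sign_off(): hands the job in, once; it reports no verdict.
Trained networks look in the newest picture that a camera, given by its name, has taken for a name from the list of things; names that differ only in an ending like _2 or _b are one class to them, and where a whole thing is asked for, a point or a joint stands for the part that bears it (a point fixed in the world has none). Each returns a list of dicts, best first, with "p" (0 to 1); they miss things now and then, are a little off and sometimes report something else, mostly with a low value. They report only what shows in the picture. A call takes as long as a camera call.
- manip.regions_of(camera, thing): "region" (400x640 bool, what is visible of it) and "rect" ([left, top, width, height] in pixels, round what is visible of it).
The state is a dict: "t": time; "q": joint angles; "qd": joint speeds; "tau": joint torques, N m; "tcp_pos": TCP position; "tool_rot": TCP orientation; "force": force on the tool from outside, world axes, zero at the start; "ft_torque": the same for the moment, N m; "finger_gap": opening from 0.0 (shut) to 1.0 (fully open).
Only numpy, scipy, OpenCV 4.12 (cv2) and the standard library are available. Lean on these libraries where they do the work, as an engineer would, in place of code of your own. Each camera call takes 0.05 s, during which the arm holds its last target.

## Working session

There is one attempt and no reset: what is moved stays moved. The work goes in short steps, Python scripts to look and compute and a tool call to move; the robot and the scene stay as the last step left them, time stands still between calls to the robot, and variables do not carry over. Pictures are saved under pics/ and viewed, and the job is handed in when it is done.

Besides the shell and the picture viewer there is one more tool, called after ">>>" by a JSON object that holds its "method" and its "body". play_rows: Moves the arm, as the interface text tells. Its arguments: {"type":"object","properties":{"increments":{"type":"array"},"force":{"type":"number"}},"required":["increments"]}

```bash
ls; mkdir -p pics; python3 - <<'E'
from station import manip
import cv2, numpy as np
print(manip.sense())
for n in ("scene","top","wrist"):
    im,d=manip.snapshot(n); cv2.imwrite(f"pics/{n}0.png",im[:,:,::-1]); np.save(f"pics/{n}0.npy",d)
    c=manip.camera_model(n); print(n,c)
E
```

```text
pics
{'t': 0.0, 'q': array([-1.31355177e+00,  5.28456728e-01,  1.43388001e+00, -4.18830266e-06,
        1.18138669e+00, -1.78503291e-01]), 'qd': array([-6.91059448e-04,  6.65257793e-04, -3.36124202e-04,  7.72376770e-04,
        3.57583806e-04,  7.54526907e-05]), 'tau': array([ 1.85778840e-04, -4.42346764e+01, -1.78025526e+01, -5.54591099e-05,
        8.43731541e-03, -2.56036472e-06]), 'tcp_pos': array([ 0.26364812, -0.56589769,  0.2303465 ]), 'tool_rot': array([ 9.76358490e-01,  2.16154952e-01, -4.38692604e-05, -1.06448816e-03]), 'force': array([0.41650195, 0.67386163, 0.17235286]), 'ft_torque': array([-0.05365388, -0.05598518, -0.04103797]), 'finger_gap': 1.0003665860290742}
scene {'camera_matrix': array([[394.28970961,   0.        , 321.68586172],
       [  0.        , 394.28970961, 195.12592059],
       [  0.        ,   0.        ,   1.        ]]), 'dist': array([-0.06723112,  0.        ,  0.        ,  0.        ,  0.        ]), 'R': array([[ 0.36567409,  0.93071231, -0.00755324],
       [ 0.6510424 , -0.26157532, -0.71254624],
       [-0.6651513 ,  0.25564222, -0.70158449]]), 't'
[... 281 characters left out ...]
       ,  0.       ]), 'R': array([[-0.02832474, -0.99947012,  0.01603683],
       [-0.99119011,  0.0260063 , -0.12986854],
       [ 0.12938267, -0.01957404, -0.99140152]]), 't': array([8.64841132e-04, 5.85491110e-01, 1.25677140e+00])}
wrist {'camera_matrix': array([[292.45125392,   0.        , 321.9672737 ],
       [  0.        , 292.45125392, 195.77158947],
       [  0.        ,   0.        ,   1.        ]]), 'dist': array([-0.02546948,  0.        ,  0.        ,  0.        ,  0.        ]), 'R': array([[ 0.42169013, -0.90673784, -0.00198297],
       [-0.8715279 , -0.40591688,  0.27508289],
       [-0.25023299, -0.11427153, -0.96141847]]), 't': array([-0.62391195, -0.03491614,  0.37968054])}
```

View pics/scene0.png

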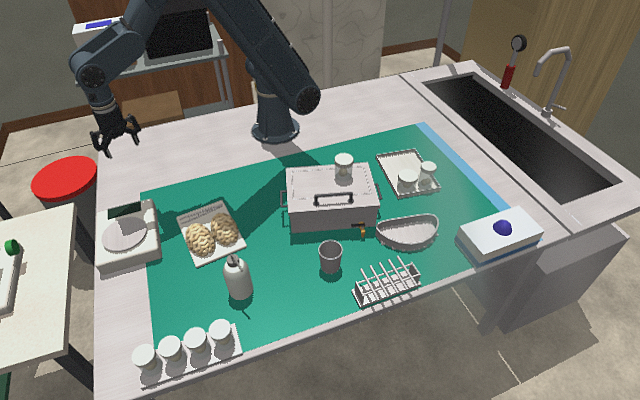

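View pics/top0.png

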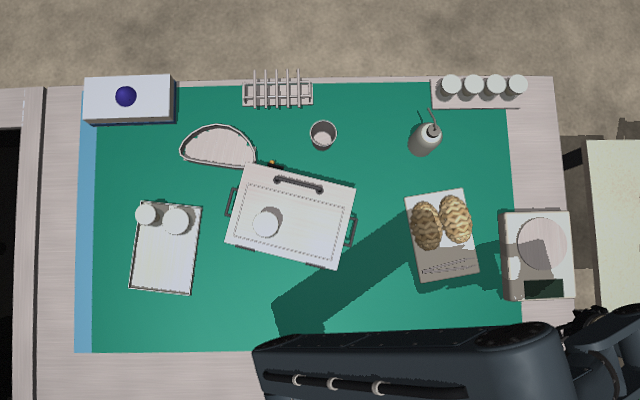

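View pics/wrist0.png

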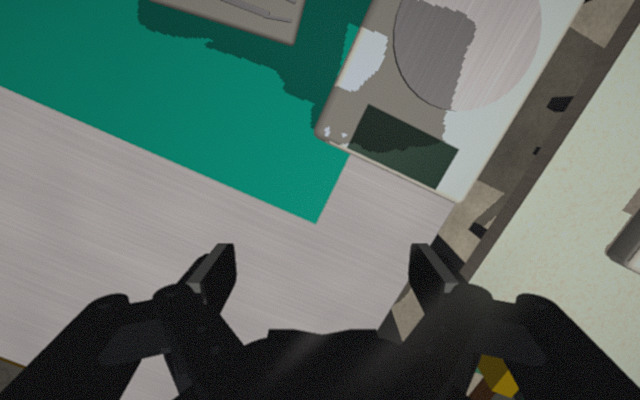

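The top view shows the tank at about (290,215), the pot on its lid at (266,222) and the bar handle at (299,184). The tray is at (165,248), with its two pots at the far end at (147,215) and (177,220). The board is on the right at (440,235).

```bash
cat > h.py <<'E'
from station import manip
import cv2, numpy as np
def cam(n): return manip.camera_model(n)
def ray(c,px):
    px=np.array(px,float).reshape(-1,1,2)
    u=cv2.undistortPoints(px,c["camera_matrix"],c["dist"]).reshape(-1,2)
    return np.c_[u,np.ones(len(u))]
def unproj(c,px,d):
    r=ray(c,px)*np.array(d).reshape(-1,1)
    return (r-c["t"])@c["R"]
def onplane(c,px,z):
    r=ray(c,px)@c["R"]; o=-c["R"].T@c["t"]
    return o+r*((z-o[2])/r[:,2])[:,None]
def proj(c,X):
    rv,_=cv2.Rodrigues(c["R"])
    return cv2.projectPoints(np.array(X,float).reshape(-1,1,3),rv,c["t"],c["camera_matrix"],c["dist"])[0].reshape(-1,2)
def cloud(c,d,mask):
    v,u=np.nonzero(mask&(d>0)); return unproj(c,np.c_[u,v],d[v,u])
E
python3 - <<'E'
from h import *
for n in ("top","scene"):
    im,d=manip.snapshot(n); c=cam(n)
    for th in ("pot_center","tray","pot_tall_center","lid_handle","lid","tank_center"):
        for r in manip.regions_of(n,th)[:3]:
            P=cloud(c,d,r["region"])
            print(n,th,round(r["p"],2),r["rect"],len(P), np.percentile(P,[2,50,98],axis=0).round(3).tolist() if len(P) else "")
            np.save(f"pics/{n}_{th}_reg.npy",r["region"]) if r is manip else None
E
```

```text
top pot_center 0.52 [438.6, 194.4, 35.4, 47.4] 1164 [[0.464, -0.441, 0.022], [0.521, -0.4, 0.054], [0.581, -0.369, 0.07]]
top tray 0.7 [127.7, 199.6, 74.3, 98.8] 4415 [[0.353, 0.295, -0.003], [0.443, 0.387, 0.003], [0.583, 0.473, 0.021]]
top tray 0.69 [439.2, 196.2, 36.2, 45.9] 1207 [[0.463, -0.446, 0.01], [0.52, -0.4, 0.053], [0.579, -0.369, 0.07]]
top pot_tall_center 0.94 [134.3, 202.0, 28.1, 24.1] 494 [[0.528, 0.386, 0.024], [0.552, 0.403, 0.096], [0.578, 0.436, 0.103]]
top lid_handle 0.56 [440.0, 196.4, 34.9, 46.3] 1129 [[0.464, -0.443, 0.024], [0.52, -0.4, 0.054], [0.577, -0.369, 0.07]]
top lid 0.7 [228.2, 161.5, 130.5, 107.0] 9254 [[0.419, -0.106, 0.113], [0.541, 0.03, 0.119], [0.656, 0.182, 0.155]]
top tank_center 0.78 [224.3, 161.4, 132.3, 104.8] 9277 [[0.422, -0.112, 0.078], [0.543, 0.03, 0.118], [0.658, 0.187, 0.153]]
scene pot_center 0.66 [335.9, 154.6, 19.2, 23.6] 492 [[0.477, 0.067, 0.117], [0.532, 0.09, 0.177], [0.545, 0.147, 0.197]]
scene tray 0.97 [374.3, 147.8, 64.6, 49.5] 1446 [[0.348, 0.288, -0.002], [0.435, 0.38, 0.004], [0.6, 0.478, 0.022]]
scene pot_tall_center 
[... 158 characters left out ...]
 660 [[0.473, -0.362, 0.022], [0.538, -0.325, 0.053], [0.575, -0.289, 0.069]]
scene lid_handle 0.96 [285.6, 163.9, 93.3, 51.7] 3866 [[0.43, -0.109, 0.105], [0.567, 0.023, 0.118], [0.668, 0.178, 0.155]]
scene lid 0.57 [284.0, 165.0, 96.0, 52.9] 3850 [[0.428, -0.109, 0.107], [0.566, 0.021, 0.118], [0.669, 0.178, 0.155]]
scene tank_center 0.96 [279.8, 163.0, 103.0, 73.8] 5594 [[0.433, -0.117, 0.016], [0.604, 0.021, 0.117], [0.676, 0.184, 0.152]]
scene tank_center 0.55 [189.7, 203.7, 32.5, 15.2] 143 [[0.388, -0.424, 0.009], [0.398, -0.382, 0.015], [0.417, -0.314, 0.019]]
scene tank_center 0.33 [221.8, 257.2, 34.9, 43.1] 1004 [[0.736, -0.359, 0.01], [0.769, -0.326, 0.104], [0.781, -0.292, 0.177]]
```

```bash
cat > meas.py <<'E'
from h import *
def fit(P): 
    (x,y),(w,h),a=cv2.minAreaRect(P[:,:2].astype(np.float32)); return np.round([x,y,w,h,a],4)
if __name__=="__main__":
  for n in ("top","scene"):
    d=np.load(f"pics/{n}0.npy"); c=cam(n)
    P=cloud(c,d,np.ones_like(d,bool))
    box=(P[:,0]>.38)&(P[:,0]<.72)&(P[:,1]>-.15)&(P[:,1]<.22)
    T=P[box]
    L=T[(T[:,2]>.112)&(T[:,2]<.126)]; print(n,"lid",fit(L),np.median(L[:,2]),len(L))
    C=T[(T[:,2]>.187)&(T[:,2]<.205)]; print("cap",C.mean(0).round(4),fit(C),np.median(C[:,2]),len(C))
    H=T[(T[:,2]>.140)&(T[:,2]<.165)&(T[:,0]>.58)]; print("bar",H.mean(0).round(4),fit(H),np.percentile(H[:,2],[5,50,95]),len(H))
    box=(P[:,0]>.3)&(P[:,0]<.65)&(P[:,1]>.26)&(P[:,1]<.52)
    T=P[box]
    W=T[(T[:,2]>.013)&(T[:,2]<.03)]; print("traywall",fit(W),len(W),np.percentile(W[:,2],95))
    F=T[(T[:,2]>-.003)&(T[:,2]<.012)]; print("floor z",np.median(F[:,2]))
    W=T[(T[:,2]>.055)&(T[:,2]<.066)]; print("wide",fit(W),len(W),W.mean(0))
    W=T[(T[:,2]>.09)]; print("tall",fit(W),len(W),W.mean(0))
E
python3 meas.py
```

```text
top lid [5.36700e-01 3.82000e-02 2.91600e-01 2.13900e-01 7.42556e+01] 0.11850646672465691 8925
cap [0.5113 0.0948 0.1944] [5.11400e-01 9.45000e-02 5.88000e-02 5.67000e-02 8.96356e+01] 0.19449890242059503 505
bar [0.612  0.0162 0.1557] [6.12300e-01 1.60000e-02 1.16900e-01 1.08000e-02 7.42129e+01] [0.15141877 0.15580209 0.15986045] 201
traywall [ 0.4696  0.3832  0.1739  0.2418 82.5629] 453 0.024478956400885574
floor z 0.0013840995893648353
wide [5.38200e-01 3.52000e-01 9.34000e-02 7.17000e-02 8.66604e+01] 566 [0.53769226 0.34221657 0.06186894]
tall [5.54200e-01 4.10800e-01 5.32000e-02 5.51000e-02 8.58837e+01] 362 [0.55365134 0.41039125 0.09700799]
scene lid [5.4130e-01 3.8800e-02 2.9060e-01 2.1860e-01 7.4469e+01] 0.1184509772663275 3574
cap [0.5191 0.0941 0.1939] [ 0.5165  0.0954  0.0593  0.0609 36.1223] 0.19426994211353601 207
bar [0.6189 0.0166 0.1537] [6.1900e-01 1.7100e-02 1.1950e-01 1.1900e-02 7.4322e+01] [0.14379102 0.15483561 0.1584659 ] 142
traywall [ 0.4738  0.3839  0.1748  0.2504 82.2571] 371 0.026530607045086196
floor z 0.001497544693832854
wide [ 0.5591  0.3623  0.1223  0.0757 46.5285] 252 [0.54670384 0.34755976 0.06181501]
tall [0.5582 0.4117 0.0528 0.0534 4.8644] 144 [0.55921595 0.40984149 0.09748191]
```

>>> {"method": "play_rows", "body": {"increments": [[[0.02, -0.02, -0.03], [0, 0, -0.08], 1], [[0.05, -0.05, -0.05], [0, 0, -0.16], 1], [[0.08, -0.08, -0.07], [0, 0, -0.25], 1], [[0.11, -0.11, -0.07], [0, 0, -0.34], 1], [[0.14, -0.14, -0.07], [0, 0, -0.43], 1], [[0.17, -0.17, -0.07], [0, 0, -0.52], 1], [[0.2, -0.2, -0.07], [0, 0, -0.61], 1], [[0.23, -0.23, -0.07], [0, 0, -0.7], 1], [[0.26, -0.26, -0.07], [0, 0, -0.79], 1], [[0.29, -0.285, -0.07], [0, 0, -0.86], 1]]}}

```text
t: 1.85
tcp_pos: [0.4064, -0.1838, 0.3016]
tool_rot: [0.796, 0.605, 0.0, 0.0]
force: [0.4, -0.4, -0.2]
finger_gap: 1.002
```

```bash
cat >> h.py <<'E'
from scipy.spatial.transform import Rotation as Ro
def goal(pos,R=None,s=None):
    "print the shift/turn in tool axes to reach world pos / rotation R"
    s=s or manip.sense(); A=Ro.from_quat(s["tool_rot"])
    sh=A.inv().apply(np.array(pos)-s["tcp_pos"])
    tu=(A.inv()*R).as_rotvec() if R is not None else np.zeros(3)
    print("t",round(s["t"],2),"tcp",s["tcp_pos"].round(4),"shift",sh.round(4),"turn",tu.round(4),"F",s["force"].round(2),"gap",round(s["finger_gap"],3),"q",s["q"].round(2))
def down(h): # heading of tool x, deg
    c,n=np.cos(np.radians(h)),np.sin(np.radians(h))
    return Ro.from_matrix(np.array([[c,n,0],[n,-c,0],[0,0,-1]]))
E
python3 - <<'E'
from h import *
goal([.475,.0945,.30],down(74.25))
E
```

```text
t 1.85 tcp [ 0.4064 -0.1838  0.3016] shift [ 0.2864 -0.0087  0.0016] turn [ 0.0002 -0.      0.0031] F [ 0.44 -0.44 -0.2 ] gap 1.002 q [-0.68  0.19  1.77  0.    1.18 -0.4 ]
```

>>> {"method": "play_rows", "body": {"increments": [[[0.03, 0, 0], [0, 0, 0], 1], [[0.07, 0, 0], [0, 0, 0], 1], [[0.1, 0, 0], [0, 0, 0], 1], [[0.13, 0, 0], [0, 0, 0], 1], [[0.15, -0.01, 0], [0, 0, 0], 1], [[0.15, -0.01, 0], [0, 0, 0], 1], [[0.15, -0.01, 0], [0, 0, 0], 1]]}}

```text
t: 2.55
tcp_pos: [0.4376, -0.0386, 0.3015]
tool_rot: [0.797, 0.604, 0.0, 0.0]
force: [0.6, -0.4, -0.2]
finger_gap: 0.997
```

```bash
cat > wl.py <<'E'
from h import *
from meas import fit
import sys
k=sys.argv[1]
c=cam("wrist"); im,d=manip.snapshot("wrist"); cv2.imwrite(f"pics/w{k}.png",im[:,:,::-1])
np.save(f"pics/w{k}.npy",d)
P=cloud(c,d,np.ones_like(d,bool))
T=P[(P[:,0]>.38)&(P[:,0]<.72)&(P[:,1]>-.15)&(P[:,1]<.22)]
for nm,lo,hi in(("lid",.112,.126),("cap",.187,.205)):
    C=T[(T[:,2]>lo)&(T[:,2]<hi)]
    if len(C)>20: print(nm,C.mean(0).round(4),fit(C),np.median(C[:,2]).round(4),len(C))
C=T[(T[:,2]>.140)&(T[:,2]<.165)&(T[:,0]>.58)]
if len(C)>20: print("bar",C.mean(0).round(4),fit(C),np.percentile(C[:,2],[5,50,95]).round(4),len(C))
goal([.515,.0945,.30],down(74.25))
E
python3 wl.py 1
```

```text
lid [0.5286 0.0058 0.1192] [5.29400e-01 6.70000e-03 2.21300e-01 2.16700e-01 7.42735e+01] 0.1192 36008
cap [0.5093 0.0844 0.1949] [5.09300e-01 8.25000e-02 3.41000e-02 6.26000e-02 7.35202e+01] 0.1951 3186
bar [0.6143 0.0202 0.156 ] [6.15100e-01 1.74000e-02 1.19900e-01 1.11000e-02 7.46597e+01] [0.1486 0.157  0.1589] 1708
t 2.6 tcp [ 0.4378 -0.0392  0.3015] shift [0.1496 0.038  0.0015] turn [0.001  0.0006 0.    ] F [ 0.96  0.75 -0.47] gap 1.0 q [-0.34  0.18  1.78 -0.    1.18 -0.07]
```

View pics/w1.png

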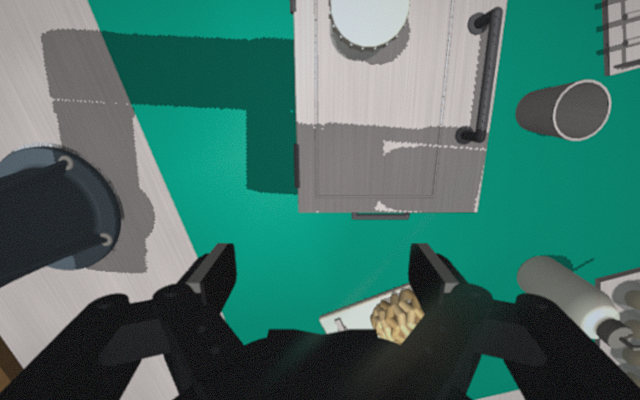

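The wrist view shows the cap cut off by the top edge at about (368,10), and the bar running from (490,15) to (468,135). I'll move above the pot for a second view.

>>> {"method": "play_rows", "body": {"increments": [[[0.03, 0.01, 0], [0, 0, 0], 1], [[0.06, 0.02, 0], [0, 0, 0], 1], [[0.09, 0.03, 0], [0, 0, 0], 1], [[0.11, 0.038, 0], [0, 0, 0], 1], [[0.11, 0.038, 0], [0, 0, 0], 1], [[0.11, 0.038, 0], [0, 0, 0], 1]]}}

```text
t: 3.2
tcp_pos: [0.504, 0.0558, 0.301]
tool_rot: [0.797, 0.603, -0.001, 0.0]
force: [-0.4, 0.2, -0.2]
finger_gap: 0.999
```

```bash
python3 wl.py 2
```

```text
lid [0.5432 0.0581 0.1192] [5.38700e-01 3.87000e-02 2.91100e-01 2.16300e-01 7.42867e+01] 0.1192 39956
cap [0.5136 0.097  0.1951] [ 0.5135  0.096   0.0613  0.0609 59.494 ] 0.1951 3988
bar [0.6151 0.0215 0.1561] [6.15200e-01 1.79000e-02 1.18100e-01 1.05000e-02 7.42475e+01] [0.1498 0.157  0.1588] 1232
t 3.25 tcp [0.5036 0.0556 0.301 ] shift [0.0405 0.0004 0.001 ] turn [-0.0009  0.0008 -0.0012] F [ 0.    0.21 -0.2 ] gap 1.001 q [-0.11  0.28  1.63 -0.    1.22  0.17]
```

View pics/w2.png

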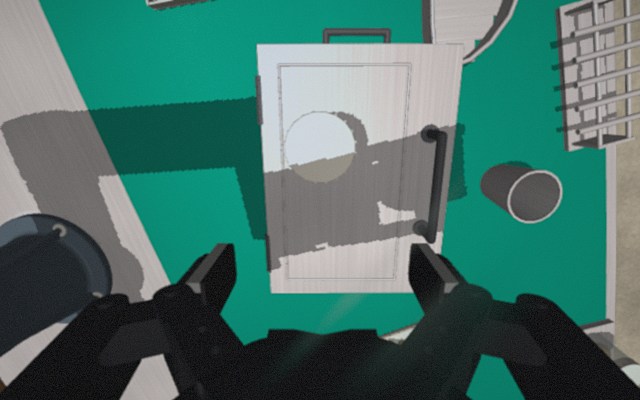

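The cap is centred at (.5135,.096) with its top at z = .195, and both wrist views agree. Now I'll align over it and descend.

>>> {"method": "play_rows", "body": {"increments": [[[0.02, 0, 0], [0, 0, 0], 1], [[0.042, -0.0015, 0.01], [0, 0, 0], 1], [[0.042, -0.0015, 0.035], [0, 0, 0], 1], [[0.042, -0.0015, 0.06], [0, 0, 0], 1], [[0.042, -0.0015, 0.085], [0, 0, 0], 1], [[0.042, -0.0015, 0.105], [0, 0, 0], 1], [[0.042, -0.0015, 0.12], [0, 0, 0], 1], [[0.042, -0.0015, 0.133], [0, 0, 0], 1], [[0.042, -0.0015, 0.14], [0, 0, 0], 1], [[0.042, -0.0015, 0.141], [0, 0, 0], 1]]}}

```text
t: 4.25
tcp_pos: [0.5133, 0.0967, 0.1597]
tool_rot: [0.798, 0.603, -0.001, -0.0]
force: [0.6, -0.7, 0.6]
finger_gap: 1.002
```

```bash
python3 - <<'E'
from h import *
im,d=manip.snapshot("wrist"); cv2.imwrite("pics/w3.png",im[:,:,::-1])
goal([.5135,.096,.160],down(74.25))
E
```

```text
t 4.3 tcp [0.5137 0.0969 0.1602] shift [-0.0009  0.      0.0002] turn [-0.0007  0.0003 -0.0013] F [-0.47  0.13 -0.12] gap 1.004 q [-0.03  0.49  1.76 -0.    0.89  0.25]
```

View pics/w3.png

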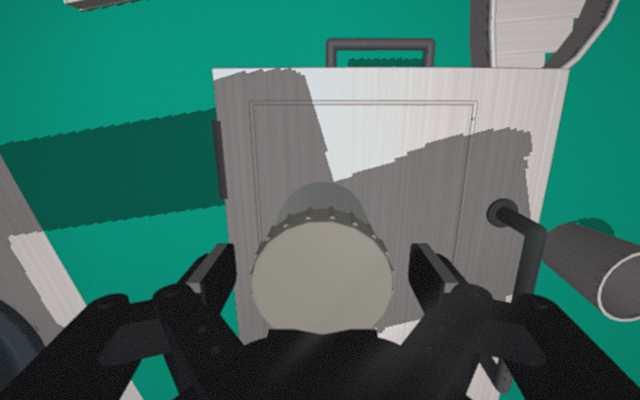

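The cap at (322,277) sits centred between the pads at (215,275) and (430,275). I'll close on it.

>>> {"method": "play_rows", "body": {"increments": [[[0, 0, 0], [0, 0, 0], 0.6], [[0, 0, 0], [0, 0, 0], 0.4], [[0, 0, 0], [0, 0, 0], 0.4], [[0, 0, 0], [0, 0, 0], 0.4], [[0, 0, 0], [0, 0, 0], 0.4], [[0, 0, 0], [0, 0, 0], 0.4], [[0, 0, 0], [0, 0, 0], 0.4]], "force": 35}}

```text
t: 5.0
tcp_pos: [0.5144, 0.0976, 0.1613]
tool_rot: [0.797, 0.604, 0.001, 0.001]
force: [-1.3, -0.9, 5.3]
finger_gap: 0.7
```

```bash
python3 - <<'E'
from h import *
im,d=manip.snapshot("wrist"); cv2.imwrite("pics/w4.png",im[:,:,::-1])
goal([.5135,.096,.220],down(74.25))
E
```

```text
t 5.05 tcp [0.5144 0.0976 0.1613] shift [-0.0018 -0.0003 -0.0587] turn [ 0.0017 -0.0001  0.0002] F [-2.19 -0.91  7.29] gap 0.703 q [-0.03  0.49  1.76 -0.    0.89  0.25]
```

View pics/w4.png

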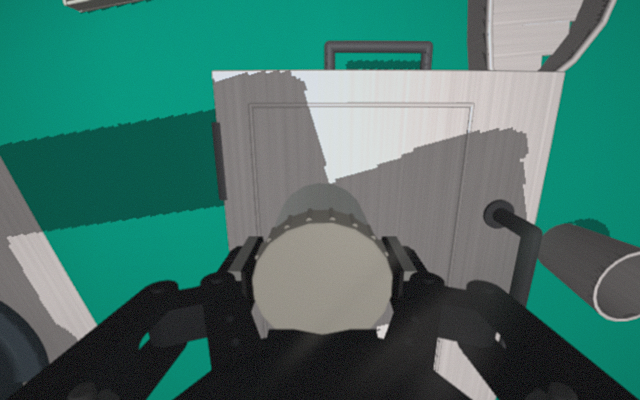

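The opening is 0.70, about 60 mm, so the pads are on the cap. I'll lift it.

>>> {"method": "play_rows", "body": {"increments": [[[0, 0, -0.003], [0, 0, 0], 0.4], [[0, 0, -0.01], [0, 0, 0], 0.4], [[0, 0, -0.02], [0, 0, 0], 0.4], [[0, 0, -0.035], [0, 0, 0], 0.4], [[0, 0, -0.05], [0, 0, 0], 0.4], [[0, 0, -0.06], [0, 0, 0], 0.4], [[0, 0, -0.06], [0, 0, 0], 0.4]]}}

```text
t: 5.75
tcp_pos: [0.5151, 0.0977, 0.2221]
tool_rot: [0.797, 0.604, 0.002, 0.001]
force: [-0.5, -0.1, -2.2]
finger_gap: 0.701
```

```bash
python3 - <<'E'
from h import *
im,d=manip.snapshot("scene"); cv2.imwrite("pics/s5.png",cv2.resize(im[100:280,250:470,::-1],None,fx=3,fy=3))
goal([.422,.390,.220],down(74.25))
E
```

```text
t 5.8 tcp [0.5144 0.0977 0.221 ] shift [ 0.2562 -0.1682  0.0009] turn [ 0.0017 -0.0005 -0.0001] F [-0.63 -0.75 -2.63] gap 0.699 q [-0.03  0.4   1.7   0.    1.04  0.25]
```

View pics/s5.png

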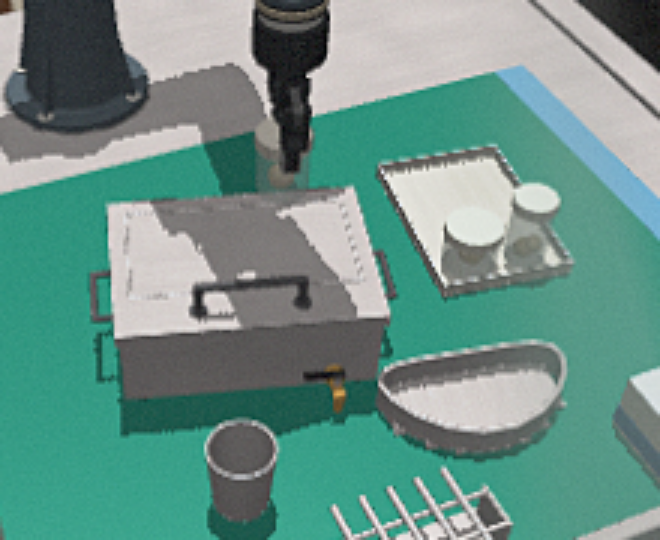

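The pot is held upright in the gripper, just above and behind the lid in the picture at (285,155), and the lid is still shut. I'll carry it over to the tray.

>>> {"method": "play_rows", "body": {"increments": [[[0.013, -0.008, 0], [0, 0, 0], 0.4], [[0.04, -0.026, 0], [0, 0, 0], 0.4], [[0.07, -0.046, 0], [0, 0, 0], 0.4], [[0.1, -0.066, 0], [0, 0, 0], 0.4], [[0.13, -0.086, 0], [0, 0, 0], 0.4], [[0.16, -0.106, 0], [0, 0, 0], 0.4], [[0.19, -0.126, 0], [0, 0, 0], 0.4], [[0.22, -0.146, 0], [0, 0, 0], 0.4], [[0.245, -0.161, 0], [0, 0, 0], 0.4], [[0.256, -0.168, 0], [0, 0, 0], 0.4]]}}

```text
t: 6.8
tcp_pos: [0.4195, 0.3924, 0.2193]
tool_rot: [0.796, 0.605, -0.001, -0.001]
force: [0.2, -0.3, -2.2]
finger_gap: 0.702
```

```bash
python3 - <<'E'
from h import *
from meas import fit
c=cam("wrist");im,d=manip.snapshot("wrist"); cv2.imwrite("pics/w6.png",im[:,:,::-1])
P=cloud(c,d,np.ones_like(d,bool))
T=P[(P[:,0]>.3)&(P[:,0]<.65)&(P[:,1]>.24)&(P[:,1]<.52)]
for nm,lo,hi in(("wall",.013,.03),("wide",.055,.066),("tall",.09,.104)):
    C=T[(T[:,2]>lo)&(T[:,2]<hi)]; print(nm,len(C),fit(C) if len(C)>10 else "")
goal([.422,.390,.055],down(74.25))
E
```

```text
wall 1877 [ 0.4722  0.3833  0.1701  0.2399 82.6073]
wide 3573 [ 0.5332  0.3701  0.0721  0.126  10.0285]
tall 3149 [5.53800e-01 4.12100e-01 5.57000e-02 5.53000e-02 7.31852e+01]
t 6.85 tcp [0.4194 0.3931 0.2194] shift [-0.0023  0.0036  0.1643] turn [-0.0022 -0.0005  0.0032] F [-0.57  0.97 -1.62] gap 0.707 q [0.56 0.47 1.57 0.   1.09 0.83]
```

View pics/w6.png

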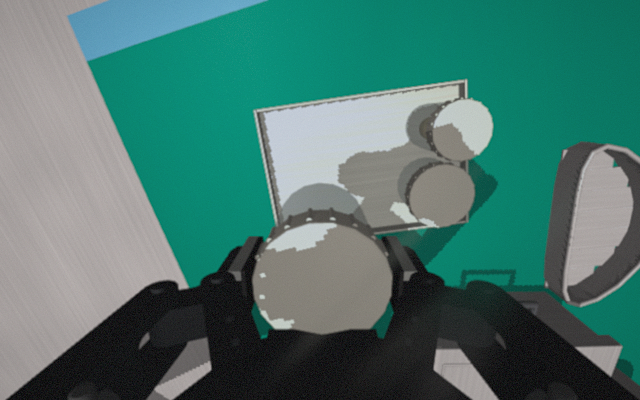

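The tray measures (.472,.383), so the pot over (.42,.39) is above its free half. The two bystander pots are at (465,128) and (440,195), well clear. I'll descend.

>>> {"method": "play_rows", "body": {"increments": [[[-0.001, 0.002, 0.01], [0, 0, 0.003], 0.4], [[-0.002, 0.003, 0.03], [0, 0, 0.003], 0.4], [[-0.002, 0.003, 0.055], [0, 0, 0.003], 0.4], [[-0.002, 0.003, 0.08], [0, 0, 0.003], 0.4], [[-0.002, 0.003, 0.105], [0, 0, 0.003], 0.4], [[-0.002, 0.003, 0.125], [0, 0, 0.003], 0.4], [[-0.002, 0.003, 0.142], [0, 0, 0.003], 0.4], [[-0.002, 0.003, 0.154], [0, 0, 0.003], 0.4], [[-0.002, 0.003, 0.161], [0, 0, 0.003], 0.4], [[-0.002, 0.003, 0.164], [0, 0, 0.003], 0.4]]}}

```text
t: 7.85
tcp_pos: [0.4242, 0.3861, 0.0556]
tool_rot: [0.799, 0.602, -0.001, 0.0]
force: [-0.3, 0.6, -1.4]
finger_gap: 0.7
```

>>> {"method": "play_rows", "body": {"increments": [[[0, 0, 0.002], [0, 0, 0], 0.4], [[0, 0, 0.004], [0, 0, 0], 0.4], [[0, 0, 0.006], [0, 0, 0], 0.4], [[0, 0, 0.007], [0, 0, 0], 0.4], [[0, 0, 0.008], [0, 0, 0], 0.4], [[0, 0, 0.008], [0, 0, 0], 0.4]]}}

```text
t: 8.45
tcp_pos: [0.4241, 0.387, 0.0484]
tool_rot: [0.798, 0.602, 0.0, 0.0]
force: [0.8, 0.1, -1.9]
finger_gap: 0.703
```

>>> {"method": "play_rows", "body": {"increments": [[[0, 0, 0.001], [0, 0, 0], 0.4], [[0, 0, 0.002], [0, 0, 0], 0.4], [[0, 0, 0.003], [0, 0, 0], 0.4], [[0, 0, 0.0035], [0, 0, 0], 0.4], [[0, 0, 0.0035], [0, 0, 0], 0.4]]}}

```text
t: 8.95
tcp_pos: [0.4242, 0.3871, 0.0454]
tool_rot: [0.798, 0.602, 0.0, 0.0]
force: [-1.1, -1.0, 3.4]
finger_gap: 0.704
```

The vertical force went from -2 N to +3.4 N, so the pot has touched down. I'll release it.

>>> {"method": "play_rows", "body": {"increments": [[[0, 0, 0], [0, 0, 0], 0.75], [[0, 0, 0], [0, 0, 0], 0.8], [[0, 0, 0], [0, 0, 0], 0.9], [[0, 0, 0], [0, 0, 0], 1], [[0, 0, 0], [0, 0, 0], 1], [[0, 0, 0], [0, 0, 0], 1], [[0, 0, 0], [0, 0, 0], 1]]}}

```text
t: 9.65
tcp_pos: [0.4241, 0.3869, 0.0448]
tool_rot: [0.798, 0.602, -0.0, -0.0]
force: [-0.8, 0.4, 0.1]
finger_gap: 1.001
```

>>> {"method": "play_rows", "body": {"increments": [[[0, 0, -0.005], [0, 0, 0], 1], [[0, 0, -0.015], [0, 0, 0], 1], [[0, 0, -0.03], [0, 0, 0], 1], [[0, 0, -0.055], [0, 0, 0], 1], [[0, 0, -0.09], [0, 0, 0], 1], [[0, 0, -0.13], [0, 0, 0], 1], [[0, 0, -0.17], [0, 0, 0], 1], [[0, 0, -0.19], [0, 0, 0], 1], [[0, 0, -0.19], [0, 0, 0], 1]]}}

```text
t: 10.55
tcp_pos: [0.426, 0.3882, 0.2396]
tool_rot: [0.798, 0.602, 0.005, 0.0]
force: [0.6, -0.1, 0.2]
finger_gap: 1.004
```

```bash
python3 - <<'E'
from h import *
from meas import fit
c=cam("wrist");im,d=manip.snapshot("wrist"); cv2.imwrite("pics/w7.png",im[:,:,::-1])
P=cloud(c,d,np.ones_like(d,bool))
T=P[(P[:,0]>.3)&(P[:,0]<.65)&(P[:,1]>.24)&(P[:,1]<.52)]
for nm,lo,hi in(("wall",.013,.03),("wide",.055,.066),("pot",.07,.086),("tall",.09,.104)):
    C=T[(T[:,2]>lo)&(T[:,2]<hi)]; print(nm,len(C),fit(C) if len(C)>10 else "",np.median(C[:,2]))
im,d=manip.snapshot("scene"); cv2.imwrite("pics/s7.png",cv2.resize(im[100:280,250:470,::-1],None,fx=3,fy=3))
goal([.615,.0175,.235],down(74.25))
E
```

```text
wall 2148 [ 0.4721  0.3835  0.1699  0.2396 82.4836] 0.019713260397295616
wide 3184 [0.4895 0.3633 0.1622 0.1274 8.773 ] 0.06297693066600422
pot 2607 [0.4783 0.396  0.1743 0.0612 9.8324] 0.07905565970654348
tall 2671 [5.53300e-01 4.12100e-01 5.57000e-02 5.52000e-02 8.30751e+01] 0.09814909461590059
t 10.65 tcp [0.4238 0.3868 0.2354] shift [-0.3027  0.2852  0.0004] turn [ 0.0006 -0.0006 -0.003 ] F [-0.17  0.77 -0.15] gap 0.998 q [ 0.55  0.45  1.56 -0.    1.13  0.82]
```

View pics/w7.png

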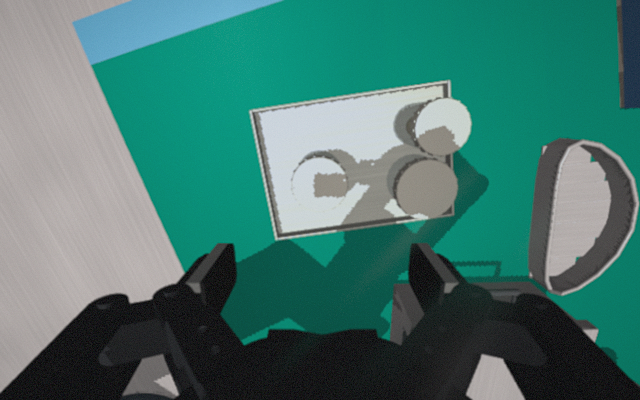

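View pics/s7.png

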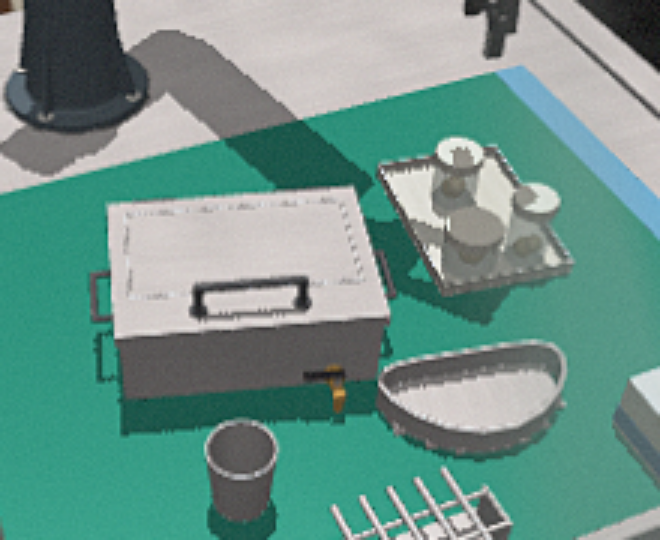

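The pot stands upright in the tray. Its cap top is at z = .079, at (320,180) in the wrist view, and the bystander pots have not moved. I'll go to the handle next.

>>> {"method": "play_rows", "body": {"increments": [[[-0.015, 0.014, 0], [0, 0, 0], 1], [[-0.045, 0.042, 0], [0, 0, 0], 0.8], [[-0.075, 0.07, 0], [0, 0, 0], 0.6], [[-0.105, 0.098, 0], [0, 0, 0], 0.55], [[-0.135, 0.126, 0], [0, 0, 0], 0.55], [[-0.165, 0.154, 0], [0, 0, 0], 0.55], [[-0.195, 0.182, 0], [0, 0, 0], 0.55], [[-0.225, 0.21, 0], [0, 0, 0], 0.55], [[-0.25, 0.235, 0], [0, 0, 0], 0.55], [[-0.275, 0.26, 0], [0, 0, 0], 0.55]]}}

```text
t: 11.65
tcp_pos: [0.5978, 0.0496, 0.2326]
tool_rot: [0.798, 0.602, -0.002, -0.002]
force: [-0.2, 0.3, 0.8]
finger_gap: 0.551
```

>>> {"method": "play_rows", "body": {"increments": [[[-0.015, 0.013, 0], [0, 0, 0], 0.55], [[-0.025, 0.022, 0], [0, 0, 0], 0.55], [[-0.028, 0.025, 0], [0, 0, -0.003], 0.55], [[-0.028, 0.025, 0], [0, 0, -0.003], 0.55], [[-0.028, 0.025, 0], [0, 0, -0.003], 0.55]]}}

```text
t: 12.15
tcp_pos: [0.6142, 0.0187, 0.2347]
tool_rot: [0.797, 0.604, -0.0, -0.001]
force: [0.8, 0.0, -0.2]
finger_gap: 0.548
```

```bash
python3 - <<'E'
from h import *
from meas import fit
c=cam("wrist");im,d=manip.snapshot("wrist"); cv2.imwrite("pics/w8.png",im[:,:,::-1])
P=cloud(c,d,np.ones_like(d,bool))
T=P[(P[:,0]>.38)&(P[:,0]<.72)&(P[:,1]>-.15)&(P[:,1]<.22)]
for nm,lo,hi in(("lid",.112,.126),("bar",.145,.165)):
    C=T[(T[:,2]>lo)&(T[:,2]<hi)&((T[:,0]>.58)|(nm=="lid"))]; print(nm,len(C),fit(C),np.median(C[:,2]))
goal([.615,.0175,.137],down(74.25))
E
```

```text
lid 62629 [5.38200e-01 3.83000e-02 2.91200e-01 2.15700e-01 7.43026e+01] 0.11924718510637644
bar 1770 [6.15100e-01 1.81000e-02 1.18700e-01 9.80000e-03 7.46886e+01] 0.15725435350894698
t 12.2 tcp [0.6143 0.0188 0.2348] shift [-0.0011  0.0011  0.0978] turn [-0.0008 -0.0003  0.0015] F [-0.19  0.96 -0.72] gap 0.558 q [-0.15  0.51  1.46  0.    1.18  0.12]
```

View pics/w8.png

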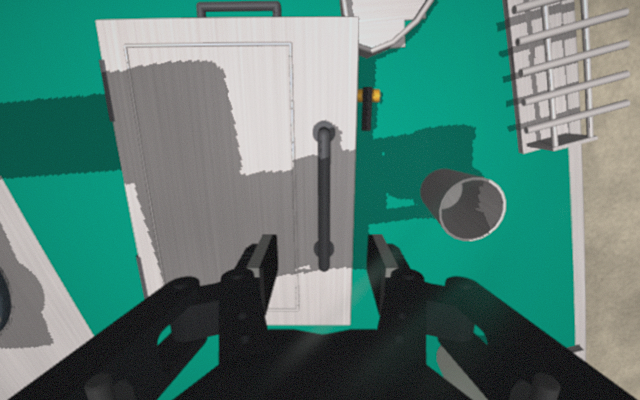

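The bar at column 323 lies midway between the pads at 265 and 378. I'll descend around it and close.

>>> {"method": "play_rows", "body": {"increments": [[[-0.001, 0.001, 0.01], [0, 0, 0], 0.55], [[-0.001, 0.001, 0.03], [0, 0, 0], 0.55], [[-0.001, 0.001, 0.05], [0, 0, 0], 0.55], [[-0.001, 0.001, 0.07], [0, 0, 0], 0.55], [[-0.001, 0.001, 0.083], [0, 0, 0], 0.55], [[-0.001, 0.001, 0.092], [0, 0, 0], 0.55], [[-0.001, 0.001, 0.097], [0, 0, 0], 0.55], [[-0.001, 0.001, 0.097], [0, 0, 0], 0.55]]}}

```text
t: 13.0
tcp_pos: [0.6156, 0.0163, 0.1374]
tool_rot: [0.797, 0.604, -0.0, -0.0]
force: [-0.9, 0.2, -0.5]
finger_gap: 0.55
```

>>> {"method": "play_rows", "body": {"increments": [[[0, 0, 0], [0, 0, 0], 0.3], [[0, 0, 0], [0, 0, 0], 0.1], [[0, 0, 0], [0, 0, 0], 0], [[0, 0, 0], [0, 0, 0], 0], [[0, 0, 0], [0, 0, 0], 0], [[0, 0, 0], [0, 0, 0], 0], [[0, 0, 0], [0, 0, 0], 0], [[0, 0, 0], [0, 0, 0], 0]], "force": 60}}

```text
t: 13.8
tcp_pos: [0.6149, 0.0164, 0.1387]
tool_rot: [0.797, 0.604, -0.0, -0.001]
force: [-3.5, 1.1, 6.1]
finger_gap: 0.088
```

```bash
python3 - <<'E'
from h import *
im,d=manip.snapshot("wrist"); cv2.imwrite("pics/w9.png",im[:,:,::-1])
goal([.615,.0175,.137],down(74.25))
E
```

```text
t 13.85 tcp [0.6149 0.0164 0.1387] shift [ 0.0011 -0.0002  0.0017] turn [-0.0014  0.      0.    ] F [-4.39  0.89  5.95] gap 0.085 q [-0.15  0.63  1.54  0.    0.98  0.12]
```

View pics/w9.png

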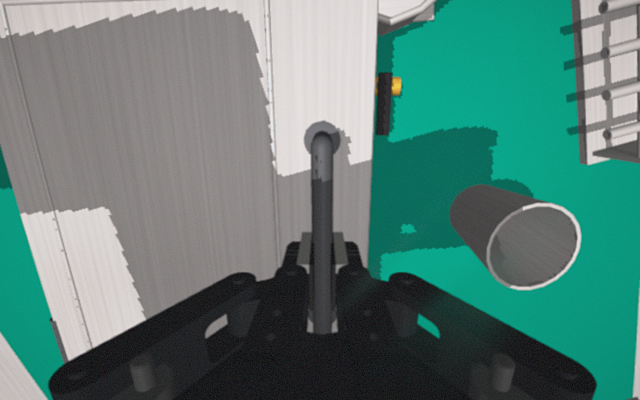

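The opening of 0.087 shows the bar is between the pads. I'll plan the arc, with the tool turning half as much as the lid.

```bash
cat > arc.py <<'E'
import numpy as np,sys
a=.182;h=.038;o=.015
def pose(f):
    f=np.radians(f);th=f/2
    bx=a*np.cos(f)-h*np.sin(f); bz=a*np.sin(f)+h*np.cos(f)
    # tool z dir (down tilted forward): (sin th, -cos th)
    return np.array([bx+o*np.sin(th), bz-o*np.cos(th)]),th
f0=float(sys.argv[1])
p0,t0=pose(f0)
for f in map(float,sys.argv[2:]):
    p,t=pose(f);d=p-p0
    y=np.array([np.cos(t0),np.sin(t0)]);z=np.array([np.sin(t0),-np.cos(t0)])
    print(f,"y %.4f z %.4f turnx %.4f"%(d@y,d@z,-(t-t0)))
E
python3 arc.py 0 0.5 1.5 3 5 7 9 11 13 15 16; python3 arc.py 16 17 19 21 23 25 27 29 31 33 34;python3 arc.py 34 35 37 39 41 43 45 47 48.5 49.5 50
```

```text
0.5 y -0.0003 z -0.0016 turnx -0.0044
1.5 y -0.0009 z -0.0048 turnx -0.0131
3.0 y -0.0018 z -0.0095 turnx -0.0262
5.0 y -0.0034 z -0.0157 turnx -0.0436
7.0 y -0.0051 z -0.0219 turnx -0.0611
9.0 y -0.0070 z -0.0280 turnx -0.0785
11.0 y -0.0092 z -0.0341 turnx -0.0960
13.0 y -0.0115 z -0.0401 turnx -0.1134
15.0 y -0.0141 z -0.0459 turnx -0.1309
16.0 y -0.0154 z -0.0488 turnx -0.1396
17.0 y -0.0010 z -0.0030 turnx -0.0087
19.0 y -0.0031 z -0.0091 turnx -0.0262
21.0 y -0.0055 z -0.0150 turnx -0.0436
23.0 y -0.0081 z -0.0209 turnx -0.0611
25.0 y -0.0108 z -0.0266 turnx -0.0785
27.0 y -0.0138 z -0.0323 turnx -0.0960
29.0 y -0.0169 z -0.0378 turnx -0.1134
31.0 y -0.0203 z -0.0433 turnx -0.1309
33.0 y -0.0238 z -0.0486 turnx -0.1484
34.0 y -0.0257 z -0.0512 turnx -0.1571
35.0 y -0.0015 z -0.0028 turnx -0.0087
37.0 y -0.0045 z -0.0084 turnx -0.0262
39.0 y -0.0078 z -0.0139 turnx -0.0436
41.0 y -0.0112 z -0.0192 turnx -0.0611
43.0 y -0.0148 z -0.0244 turnx -0.0785
45.0 y -0.0186 z -0.0295 turnx -0.0960
47.0 y -0.0226 z -0.0345 turnx -0.1134
48.5 y -0.0257 z -0.0381 turnx -0.1265
49.5 y -0.0278 z -0.0404 turnx -0.1353
50.0 y -0.0289 z -0.0416 turnx -0.1396
```

>>> {"method": "play_rows", "body": {"increments": [[[0, 0, -0.002], [-0.004, 0, 0], 0], [[0, -0.001, -0.005], [-0.013, 0, 0], 0], [[0, -0.002, -0.0095], [-0.026, 0, 0], 0], [[0, -0.0035, -0.0155], [-0.044, 0, 0], 0], [[0, -0.005, -0.022], [-0.061, 0, 0], 0], [[0, -0.007, -0.028], [-0.079, 0, 0], 0], [[0, -0.009, -0.034], [-0.096, 0, 0], 0], [[0, -0.0115, -0.04], [-0.113, 0, 0], 0], [[0, -0.014, -0.046], [-0.131, 0, 0], 0], [[0, -0.0155, -0.049], [-0.14, 0, 0], 0]]}}

```text
t: 14.85
tcp_pos: [0.6002, 0.0205, 0.1876]
tool_rot: [0.795, 0.602, 0.042, 0.056]
force: [-0.9, 1.2, -7.2]
finger_gap: 0.091
```

```bash
python3 - <<'E'
from h import *
im,d=manip.snapshot("scene"); cv2.imwrite("pics/s10.png",cv2.resize(im[100:280,250:470,::-1],None,fx=3,fy=3))
goal([.615,.0175,.137],down(74.25))
E
```

```text
t 14.9 tcp [0.6001 0.0205 0.1879] shift [0.0012 0.0079 0.0525] turn [0.141  0.0003 0.0003] F [-1.68  0.68 -6.56] gap 0.092 q [-0.14  0.5   1.64 -0.02  0.86  0.15]
```

View pics/s10.png

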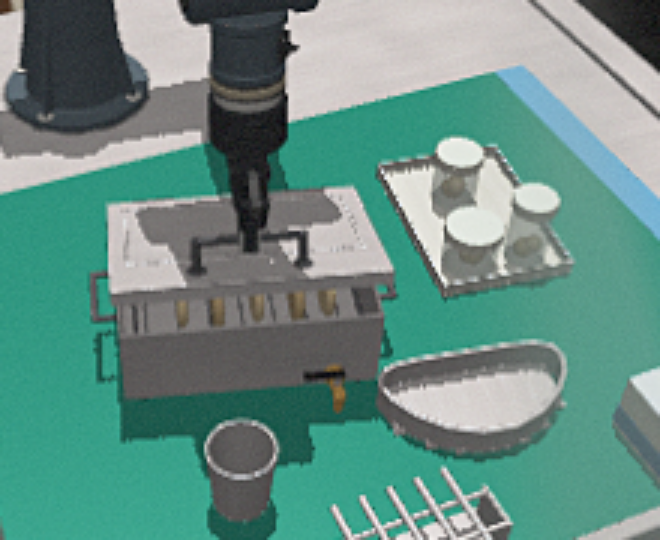

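The lid is opening at about 16°, with the bar in the fingers at (250,240) and about 6.5 N of load. The pot is still upright in the tray. I'll continue.

>>> {"method": "play_rows", "body": {"increments": [[[0, -0.001, -0.003], [-0.009, 0, 0], 0], [[0, -0.003, -0.009], [-0.026, 0, 0], 0], [[0, -0.0055, -0.015], [-0.044, 0, 0], 0], [[0, -0.008, -0.021], [-0.061, 0, 0], 0], [[0, -0.011, -0.0265], [-0.079, 0, 0], 0], [[0, -0.014, -0.032], [-0.096, 0, 0], 0], [[0, -0.017, -0.038], [-0.113, 0, 0], 0], [[0, -0.0205, -0.0435], [-0.131, 0, 0], 0], [[0, -0.024, -0.0485], [-0.148, 0, 0], 0], [[0, -0.0255, -0.051], [-0.157, 0, 0], 0]]}}

```text
t: 15.9
tcp_pos: [0.5694, 0.0291, 0.2346]
tool_rot: [0.788, 0.597, 0.09, 0.119]
force: [1.2, 0.5, -7.8]
finger_gap: 0.09
```

```bash
cat > lidang.py <<'E'
from h import *
import sys
k=sys.argv[1]
# angle from grip geometry
s=manip.sense(); z=Ro.from_quat(s["tool_rot"]).as_matrix()[:,2]
bar=s["tcp_pos"]-.015*z; xt=np.array([.9625,-.2714,0]); hg=np.array([.615,.0175,.153])-.182*xt-[0,0,.038]
r=bar-hg; print("geom lid deg",np.degrees(np.arctan2(r[2],r@xt)-np.arctan2(.038,.182)).round(2),"radius",np.hypot(r[2],r@xt).round(4),"nominal",np.hypot(.182,.038).round(4))
for n in("scene","top"):
    c=cam(n); im,d=manip.snapshot(n); cv2.imwrite(f"pics/{n}{k}.png",cv2.resize(im[100:280,250:470,::-1],None,fx=3,fy=3) if n=="scene" else im[:,:,::-1])
    P=cloud(c,d,np.ones_like(d,bool)); yt=np.array([.2714,.9625,0]); Q=np.c_[(P-hg)@xt,(P-hg)@yt,P[:,2]-hg[2]]
    m=(Q[:,0]>.02)&(Q[:,0]<.2)&(abs(Q[:,1])<.14)&(abs(Q[:,1])>.07)&(Q[:,2]>.02)&(Q[:,2]<.2)
    Q=Q[m]
    if len(Q)>50:
        A=np.c_[Q[:,:2],np.ones(len(Q))]; w=np.ones(len(Q))
        for _ in range(20):
            co=np.linalg.lstsq(A*w[:,None],Q[:,2]*w,rcond=None)[0]; e=Q[:,2]-A@co; w=1/np.sqrt(1+(e/.003)**2)
        print(n,"plane deg",np.degrees(np.arctan(co[0])).round(2),"y-slope",co[1].round(3),len(Q),"med|e|",np.median(abs(e)).round(4))
goal([.615,.0175,.137],down(74.25))
E
python3 lidang.py 11
```

```text
geom lid deg 33.94 radius 0.187 nominal 0.1859
scene plane deg 32.27 y-slope 0.002 579 med|e| 0.0022
top plane deg 33.52 y-slope 0.001 3326 med|e| 0.0017
t 16.0 tcp [0.5695 0.0291 0.2344] shift [0.0012 0.0162 0.1069] turn [2.984e-01 1.000e-04 1.000e-04] F [ 0.16 -0.27 -6.89] gap 0.09 q [-0.12  0.36  1.78 -0.07  0.71  0.2 ]
```

Geometry gives 33.9° and the depth planes give 32.3° and 33.5°, so they roughly agree. I'll go on to 50°.

>>> {"method": "play_rows", "body": {"increments": [[[0, -0.0015, -0.003], [-0.009, 0, 0], 0], [[0, -0.0045, -0.0085], [-0.026, 0, 0], 0], [[0, -0.008, -0.014], [-0.044, 0, 0], 0], [[0, -0.011, -0.019], [-0.061, 0, 0], 0], [[0, -0.015, -0.0245], [-0.079, 0, 0], 0], [[0, -0.0185, -0.0295], [-0.096, 0, 0], 0], [[0, -0.0225, -0.0345], [-0.113, 0, 0], 0], [[0, -0.0255, -0.038], [-0.127, 0, 0], 0], [[0, -0.028, -0.0405], [-0.135, 0, 0], 0], [[0, -0.029, -0.0415], [-0.14, 0, 0], 0]]}}

```text
t: 17.0
tcp_pos: [0.5318, 0.0397, 0.2661]
tool_rot: [0.778, 0.589, 0.132, 0.174]
force: [3.1, -5.2, -4.0]
finger_gap: 0.091
```

>>> {"method": "play_rows", "body": {"increments": [[[0, 0, 0], [0, 0, 0], 0], [[0, 0, 0], [0, 0, 0], 0], [[0, 0, 0], [0, 0, 0], 0], [[0, 0, 0], [0, 0, 0], 0]]}}

```text
t: 17.4
tcp_pos: [0.5321, 0.0396, 0.2659]
tool_rot: [0.778, 0.589, 0.132, 0.174]
force: [2.3, -3.5, -3.4]
finger_gap: 0.089
```

```bash
python3 lidang.py 12
```

```text
geom lid deg 49.57 radius 0.1874 nominal 0.1859
scene plane deg 47.67 y-slope 0.004 487 med|e| 0.0023
top plane deg 49.43 y-slope 0.002 3512 med|e| 0.0018
t 17.5 tcp [0.5321 0.0396 0.2659] shift [0.0013 0.0227 0.1532] turn [ 4.401e-01  1.000e-04 -0.000e+00] F [ 2.94 -4.62 -3.71] gap 0.09 q [-0.09  0.24  1.92 -0.15  0.56  0.29]
```

View pics/scene12.png

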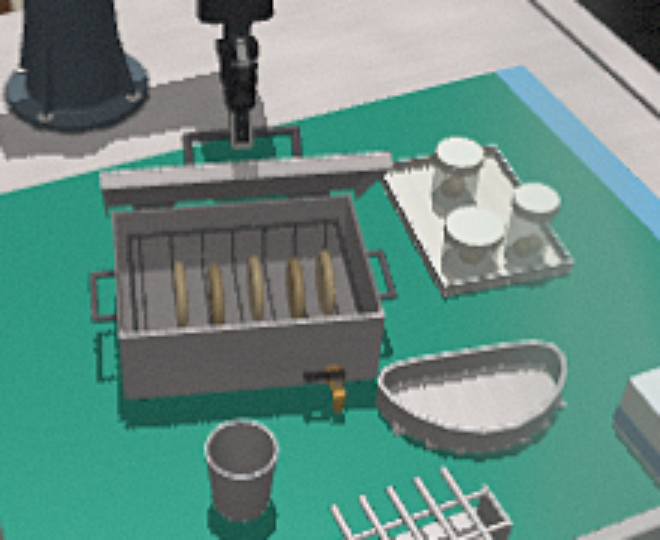

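View pics/top12.png

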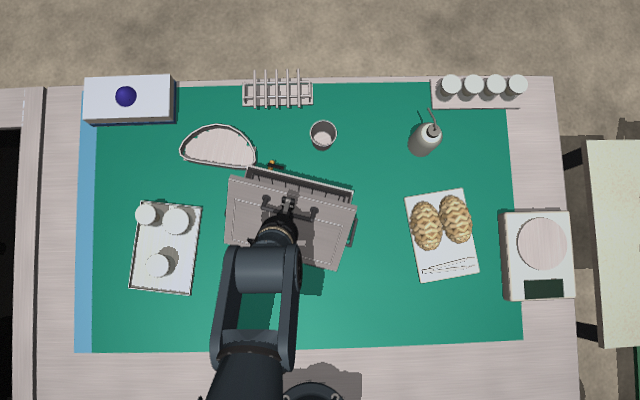

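The lid is held open with the bar in the fingers at (240,135) in the scene crop. The pot is upright in the tray at (458,165), and everything else is where it was at the start. The lid is steady at about 49°, so I'll hand in.

```bash
python3 -c "
from station import manip
print(manip.sign_off())"
```

```text
the job is handed in; nothing more can be done
None
```

The pot is standing in the tray and the lid was being held open at about 50° when I handed the job in at about 17.5 s. Sign-off gave no verdict.

- **Pot:** I gripped it by the cap, set it down until the wrist force showed contact, then let go. Its cap top measured z = 0.079 m, matching its 76 mm height on the 3 mm tray floor. The last pictures show it upright in the free half of the tray.
- **Lid:** I gripped the bar handle at 60 N and raised the lid along its hinge arc. The arm's pose puts it at 49.6°, the top camera at 49.4° and the scene camera at 47.7°. The scene camera disagrees by about 2°, but all three are inside the 43–57° window. The arm's position held to within 0.3 mm over the last half second, and the gripper still carried about 6 N.
- **Everything else:** the other items look unmoved in the final pictures. I checked them by eye against the first pictures but did not measure them again.

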